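Wedge up the vial deck until it is level, and hold it

ROBOT

A 6-joint arm with a two-finger parallel gripper is mounted at the origin on the work surface. World frame = base frame: x ahead of the robot, y to its left, z up, the work surface at z = 0. Lengths are in m, angles in rad, forces in N, time in s.
With the tool pointing down it reaches from about 0.275 to 0.825 m from the base axis. Payload 5.2 kg.
Tool frame: the origin (TCP) lies midway between the tips of the shut fingers; the grasp point (between the pads) lies 19 mm behind it; y points along the fingers, z is the direction in which the jaws open and shut, and the axes are right-handed (so a half turn about y gives the same grasp; the last joint's range is limited). The gripper opens to 93 mm and grips with 3 to 60 N. Pads are 15 mm wide; open, the fingers measure 128 mm over their backs; the gripper's body (75 mm by 188 mm) begins 65 mm behind the grasp point.
Start: joints at [-1.406, 0.259, 1.535, -0, 1.348, -0.203], TCP at [0.198, -0.513, 0.219] pointing down, gripper open.
Joint ranges: [-3.14, 3.14], [-0.91, 2.08], [0.19, 2.58], [-1.22, 4.36], [0.22, 2.71], [-3.12, 3.12]. Speed limits (rad/s): [2.57, 2.57, 3.14, 3.14, 3.14, 3.14].

INTERFACE

Orientations are given as a unit quaternion [x, y, z, w].
In Python, from workcell import r gives the robot as it stands. The module is installed in compiled form; this text tells all that it offers.
- The arm moves only by the tool step_arm, never from a script. Its arguments are lists of equal length, an entry for each row: "jaw": the opening in per cent of the stroke, from 0 (shut) to 100 (fully open); "xyz": the shift along the tool's x, y, z in cm, a list of three; "twist": the turn, a rotation vector about the tool's x, y, z in degrees, a list of three. In form: {"jaw": [jaw, ...], "xyz": [[x, y, z], ...], "twist": [[ax, ay, az], ...]}. A call has 1 to 12 rows; each row shifts and turns the commanded pose from where the row before left it, along the tool's axes as they then stand; what a row does not reach is not made up. A row lasts 1/10 s, in which the tool goes at most 50 mm and 8.59 degrees, less where a joint would pass 70% of its speed; a pose out of reach is approached as far as the arm can. A call is refused whole if a number of a shift passes 5 or a number of a turn 8.59, either way. A call with a gripper value outside its range is refused whole. The fingers move at their own pace and stop on an object; "newtons" is the grip in N (left out, the last holds). Time passes only in rows, so rows that do not move let the fingers close. It gives the time, the measured TCP pose, the force and the opening at its end, in the units of the state.
- r.read_state(): the state, without advancing time (a new reading comes with each control period).
- r.snapshot(name): name is "side" or "top" or "wrist"; returns a dict with "frame" (480x640x3 uint8, red, green, blue), "z_map" (480x640 float32, m along the optical axis (not along the pixel's ray), 0 where there is no reading), "fov_y" (degrees; the focal length in pixels is half the picture's height over the tangent of half this angle, whatever the lens; pixels are square), "cx", "cy" (the principal point, pixels), "rvec" (rotation vector, rad) and "tvec" (3), from world to camera coordinates, as OpenCV has them; the wrist camera has in their place "hand_eye" (4x4, takes a point from camera to tool coordinates, whose origin is the TCP and whose axes are the tool frame's). Camera axes: x right, y down, z forward; pixel columns grow to the right and rows downward; lengths in m; the calibration is good to about 2 mm. A picture is of the moment at which its call begins: read the wrist's pose just before it.
- r.close_job(): hands the job in, once; it reports no verdict.
Trained networks look in a picture, given as the dict that the camera call returned (one of the last four; its "shot" number tells which), for a name from the list of things; names that differ only in an ending like _2 or _b are one class to them, and where a whole thing is asked for, a point or a joint stands for the part that bears it (a point fixed in the world has none). Each returns a list of dicts, best first, with "confidence" (0 to 1); they miss things now and then, are a little off and sometimes report something else, mostly with a low value. They report only what shows in the picture. A call takes as long as a camera call. They do not tell look-alikes from the thing itself.
- r.masks_of(name, picture): "mask" (480x640 bool, what is visible of it) and "bbox" ([left, top, right, bottom] in pixels, round what is visible of it).
The state is a dict: "time": time; "joint_positions": joint angles; "joint_vel": joint speeds; "joint_torque": joint torques, N m; "tcp_pos": TCP position; "ee_rot": TCP orientation; "contact_force": force on the tool from outside, world axes, zero at the start; "moment": the same for the moment, N m; "width": finger opening in m.
Only numpy, scipy, OpenCV 4.12 (cv2) and the standard library are available. Lean on these libraries where they do the work, as an engineer would, in place of code of your own. Each camera call takes 0.05 s, during which the arm holds its last target.

TASK

Give the wedge's track a puff from the fixed spray can: press its nozzle cap right down and let it come up again. Then push the orange wedge, flat on the bench and thin end first, under the front bar of the vial deck until the bar has just lifted off its rubber rests, about 6 mm clear, so that the deck is level. Finish still holding the wedge there in the gripper, with the deck carried by the wedge alone, and leave the bottle, the carton and the beaker where they stand.

Things in the scene. Friction and masses are not known exactly. Their poses are not given: they have to be found in the camera images.
- cradle: Fixed grey U-shaped base, 235 x 210 mm, open to the front, carrying the white vial deck (205 x 184 mm; vial caps 93 mm above the bench). Origin on the bench straight below the middle of the deck's front bar; +x to the hinge at the far end, y along the bar, z up. Side rails and rests lie at |y| over 81 mm; between them the bench is free: the wedge slides in along +x at y near 0.
- bar_mid (a point): Lowest point of the middle of the vial deck's round steel front bar (10 mm thick, 210 mm long), 14 mm above the bench while its ends lie on the black rubber rests, 20 mm when the deck is level. The deck hinges 200 mm behind it, weighs about 0.75 kg (some 4 N at the bar) and has no spring. Its edge is 5 mm in front of this point.
- wedge: Loose orange wedge, 150 g, 40 mm wide. Origin on its underside below the middle of the black grip post (26 along x, 24 along y, top 65 mm up; foot round it 16 mm high). +x to the thin end: ramp falls evenly from 29 mm high at x = 17 mm to 3 mm at the thin end, x = 127 mm. Back end x = -20 mm. Thin end 47 mm past the bar: ramp meets the bar; 72 mm past: deck level.
- nozzle (a joint): Travel of the spray can's nozzle cap (m): 0 up, 0.008 right down. A spring pushes it up; 1.5 N starts it, 5.5 N holds it right down.
- nozzle_top (a point): Centre of the flat top of the round orange nozzle cap (28 mm across), about 152 mm above the bench; it goes straight down when pressed. The white can (52 mm across) stands fixed in a grey holder (76 mm square) to the left of the wedge's track, its black spout turned to the track.
- bottle: Bystander: loose amber bottle with a white cap, 52 mm across, 110 mm high; origin under its centre. Leave alone.
- carton: Bystander: loose white carton, 50 x 50 x 85 mm; origin under its centre. Leave alone.
- beaker: Bystander: loose steel beaker, 68 mm across, 80 mm high; origin under its centre. Leave alone.
Things that resemble listed ones, but are neither listed nor needed, are in the scene too. Of the things shaped like the wedge, the orange one is meant.

How it is judged:
By the outcome, as a careful person would: the job done as asked, in the order asked, and still so for the second after the job is handed in, while the arm keeps its last pose, push and grip.
It also fails if it takes over 50 s, if anything falls off the work surface, if the arm or the gripper's body presses on something with over 40 N, if the wrist force passes 120 N, or if a joint passes its speed limit or range.

## Working session

There is one attempt and no reset: what is moved stays moved. The work goes in short steps, Python scripts to look and compute and a tool call to move; the robot and the scene stay as the last step left them, time stands still between calls to the robot, and variables do not carry over. Pictures are saved under pics/ and viewed, and the job is handed in when it is done.

Besides the shell and the picture viewer there is one more tool, called after "Request:" by a JSON object that holds its "api" and its "payload". step_arm: Moves the arm, as the interface text tells. Its arguments: {"type":"object","properties":{"jaw":{"type":"array"},"xyz":{"type":"array"},"twist":{"type":"array"},"newtons":{"type":"number"}},"required":["jaw","xyz","twist"]}

```bash
mkdir -p pics
cat > h.py <<'E'
import numpy as np,cv2,pickle
from workcell import r
from scipy.spatial.transform import Rotation as R
def K(s):
    f=240/np.tan(np.radians(s["fov_y"])/2); return f,s["cx"],s["cy"]
def cloud(s,st=None):
    f,cx,cy=K(s); z=s["z_map"]; v,u=np.mgrid[0:480,0:640]
    P=np.stack([(u-cx)/f*z,(v-cy)/f*z,z],-1)
    if "rvec" in s:
        Rm=cv2.Rodrigues(np.array(s["rvec"],float))[0]; W=(P-np.array(s["tvec"]).ravel())@Rm
    else:
        H=np.array(s["hand_eye"]); W=P@H[:3,:3].T+H[:3,3]
        W=W@R.from_quat(st["ee_rot"]).as_matrix().T+np.array(st["tcp_pos"])
    W[z==0]=np.nan
    return W
def save(n,im): cv2.imwrite("pics/"+n,im[...,::-1])
E
python3 - <<'E'
from h import *
st=r.read_state(); print({k:np.round(v,3) for k,v in st.items()})
for n in ["side","top"]:
    s=r.snapshot(n); save(n+"0.png",s["frame"]); W=cloud(s); np.save(n+"0.npy",W)
    print(n,{k:v for k,v in s.items() if k not in("frame","z_map")})
    for o in ["wedge","cradle","nozzle","bottle","carton","beaker"]:
        for d in r.masks_of(o,s)[:3]:
            p=W[d["mask"]]; print(o,round(d["confidence"],2),d["bbox"],np.round(np.nanmedian(p,0),3),np.round(np.nanpercentile(p,2,0),3),np.round(np.nanpercentile(p,98,0),3))
E
```

```text
{'time': np.float64(0.0), 'joint_positions': array([-1.406,  0.259,  1.536, -0.   ,  1.348, -0.203]), 'joint_vel': array([ 0.   , -0.   ,  0.   ,  0.002,  0.001, -0.   ]), 'joint_torque': array([-1.0000e-03, -4.3731e+01, -2.8401e+01,  7.2000e-02,  4.1000e-02,
       -0.0000e+00]), 'tcp_pos': array([ 0.198, -0.513,  0.218]), 'ee_rot': array([-0.129,  0.696, -0.695,  0.129]), 'contact_force': array([-0.396, -0.194, -0.459]), 'moment': array([ 0.003,  0.005, -0.   ]), 'width': np.float64(0.093)}
side {'fov_y': 55.563552823902114, 'cx': 314.50514170839324, 'cy': 240.2026262504999, 'rvec': array([ 0.48188009, -2.56351974,  1.40136992]), 'tvec': array([0.50177791, 0.21013463, 0.82254735]), 'shot': 1}
wedge 0.93 [395.5, 233.8, 440.2, 264.4] [ 0.339 -0.203  0.015] [ 0.302 -0.292 -0.002] [ 0.414 -0.179  0.063]
wedge 0.88 [326.0, 351.2, 417.3, 406.5] [0.35  0.213 0.015] [0.298 0.178 0.   ] [0.418 0.262 0.063]
wedge 0.62 [270.6, 285.5, 344.8, 320.3] [0.511 0.067 0.015] [ 0.462  0.034 -0.001] [0.602 0.077 0.063]
cradle 0.97 [131.7, 237.3, 274.2, 320.4] [0.76  0.105 0.034] [ 0.669 -0.02   0.004] 
[... 1109 characters left out ...]
0.067 0.037] [ 0.669 -0.031  0.009] [0.872 0.171 0.089]
nozzle 0.54 [157.8, 209.6, 176.8, 219.4] [0.601 0.26  0.152] [0.588 0.245 0.001] [0.655 0.325 0.155]
nozzle 0.45 [228.5, 101.6, 333.3, 211.3] [0.759 0.067 0.037] [ 0.668 -0.032  0.008] [0.874 0.171 0.089]
bottle 0.77 [378.3, 269.0, 408.9, 297.7] [ 0.497 -0.152  0.078] [ 0.479 -0.18   0.012] [ 0.525 -0.134  0.112]
carton 0.79 [368.4, 224.6, 408.6, 261.7] [ 0.576 -0.143  0.085] [ 0.55  -0.176  0.004] [ 0.607 -0.118  0.088]
beaker 0.75 [370.9, 167.8, 406.7, 209.5] [ 0.707 -0.151  0.044] [ 0.664 -0.178  0.002] [ 0.726 -0.118  0.082]
beaker 0.61 [368.7, 224.1, 411.3, 259.0] [ 0.576 -0.143  0.085] [ 0.55  -0.177  0.006] [ 0.607 -0.117  0.088]
```

View pics/side0.png

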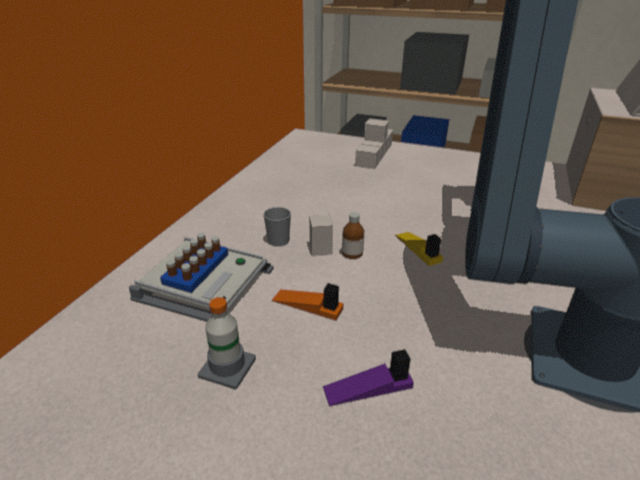

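View pics/top0.png

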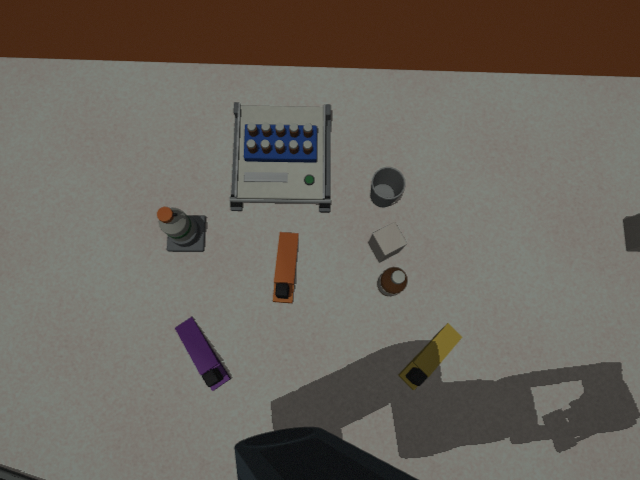

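Both views show three wedge-shaped things. In the top view the orange one is at (285,267), purple at (203,353) and yellow at (430,357). I choose the orange one. The only spray can has its orange cap at top (165,214), and the bar's front edge is at row ≈200, columns 236–326. Next I take a close crop and fit the poses.

Run:
```python
from h import *
W=np.load("top0.npy"); Ws=np.load("side0.npy")
im=cv2.imread("pics/top0.png"); 
cv2.imwrite("pics/crop.png",cv2.resize(im[90:310,140:350],None,fx=2.7,fy=2.7,interpolation=cv2.INTER_CUBIC))
ims=cv2.imread("pics/side0.png")
def orange(im):
    h=cv2.cvtColor(im,cv2.COLOR_BGR2HSV); return (h[...,0]<14)&(h[...,1]>170)&(h[...,2]>90)
for nm,I,C in(("top",im,W),("side",ims,Ws)):
    o=orange(I)
    m=o&(C[...,0]>.4)&(C[...,0]<.65)&(abs(C[...,1]-.05)<.06)&(C[...,2]<.04)&(C[...,2]>.004)
    p=C[m]; c,_=None,None
    rect=cv2.minAreaRect(p[:,:2].astype(np.float32)*1000); print(nm,"wedge",m.sum(),rect)
    t=(C[...,2]>.058)&(C[...,2]<.075)&(C[...,0]>.4)&(C[...,0]<.55)&(abs(C[...,1]-.05)<.06)
    print(" post",t.sum(),C[t].mean(0),cv2.minAreaRect(C[t][:,:2].astype(np.float32)*1000))
    n=(C[...,2]>.147)&(C[...,2]<.17)&(abs(C[...,0]-.6)<.04)&(abs(C[...,1]-.26)<.04)
    q=C[n]; print(" noz",n.sum(),q.mean(0),q.min(0),q.max(0),cv2.minEnclosingCircle(q[:,:2].astype(np.float32)*1000))
    # deck/cradle
    k=(C[...,2]>.006)&(C[...,0]>.62)&(C[...,0]<.95)&(C[...,1]>-.06)&(C[...,1]<.2)
    print(" cradle",cv2.minAreaRect(C[k][:,:2].astype(np.float32)*1000))
    # front bar: for each y bin, min-x 
    for y in np.arange(-.02,.16,.02):
        kk=k&(abs(C[...,1]-y)<.01)&(C[...,2]>.01)&(C[...,2]<.04)
        if kk.sum()>5:
            pp=C[kk]; i=np.argsort(pp[:,0])[:12]; print("  ",round(y,2),np.round(pp[i].mean(0),4))
```

```text
top wedge 957 ((534.3441162109375, 53.50251770019531), (38.085941314697266, 144.5848388671875), 86.86872100830078)
 post 170 [0.4814441  0.05612036 0.06498789] ((482.0439758300781, 56.26879119873047), (23.61691665649414, 26.188732147216797), 86.16181945800781)
 noz 212 [0.60061327 0.25965817 0.15206109] [0.5874653  0.24076271 0.14758312] [0.61524703 0.27487093 0.15536896] ((602.1587524414062, 257.8162536621094), 17.056501388549805)
 cradle ((788.0720825195312, 79.91058349609375), (297.2593994140625, 229.8358917236328), 1.590964436531067)
   -0.02 [ 0.6569 -0.0221  0.0112]
   0.0 [6.701e-01 4.000e-04 2.260e-02]
   0.02 [0.6697 0.0193 0.0219]
   0.04 [0.6695 0.0405 0.0215]
   0.06 [0.669  0.0594 0.021 ]
   0.08 [0.6695 0.0789 0.0222]
   0.1 [0.6696 0.1005 0.0233]
   0.12 [0.669  0.1205 0.0231]
   0.14 [0.6687 0.1408 0.0222]
side wedge 714 ((531.4358520507812, 55.5719108581543), (42.276920318603516, 139.88494873046875), 86.71183776855469)
 post 116 [0.48115931 0.05952181 0.06238058] ((481.5837097167969, 57.55437469482422), (25.558364868164062, 25.473726272583008), 87.33480834960938)
 noz 180 [0.60030738 0.26268745 0.14983848] [0.5867607  0.24246694 0.14715174] [0.61394429 0.27570361 0.15248573] ((601.68359375, 259.0736999511719), 16.64858055114746)
 cradle ((770.0414428710938, 70.38501739501953), (232.36532592773438, 212.50827026367188), 0.17019714415073395)
   -0.02 [ 0.6629 -0.0202  0.0125]
   0.0 [0.6701 0.0009 0.0189]
   0.02 [0.67   0.0194 0.0188]
   0.04 [0.6695 0.0413 0.0192]
   0.06 [0.6693 0.0612 0.0188]
   0.08 [0.6689 0.0814 0.0198]
   0.1 [0.6687 0.1024 0.0188]
   0.12 [0.6685 0.1213 0.0189]
   0.14 [0.6685 0.1398 0.019 ]
```

View pics/crop.png

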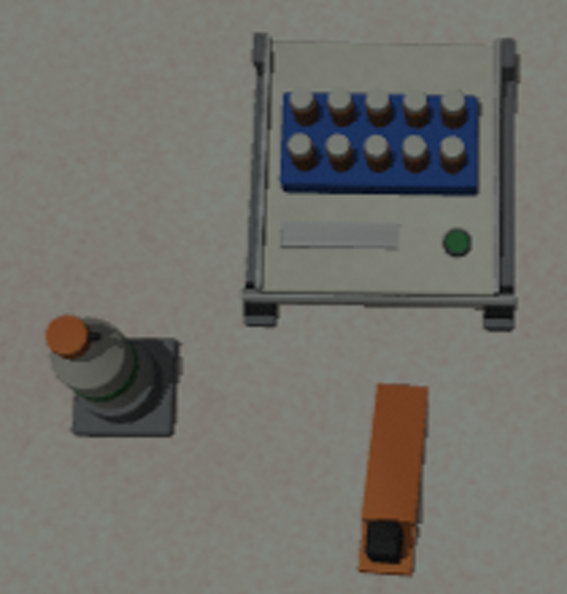

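```bash
cat >> h.py <<'E'
def plan(target,yaw=None):
    """shift in tool axes (cm) to target; twist about tool y (deg) so that tool z lies along world y turned by yaw(deg)"""
    st=r.read_state(); M=R.from_quat(st["ee_rot"]).as_matrix()
    d=np.array(target)-st["tcp_pos"]
    print("t",st["time"],"pos",np.round(st["tcp_pos"],4),"width",round(st["width"],4),"F",np.round(st["contact_force"],2),"q",np.round(st["joint_positions"],2))
    print("axes x,y,z cols",np.round(M,3).tolist()); print("shift cm (tool)",np.round(M.T@d*100,2))
    if yaw is not None:
        z=M[:,2]
        for s in(1,-1):
            a=np.radians(yaw)
            t=s*np.array([-np.sin(a),np.cos(a),0]); Y=np.array([0,0,-1.]); T=np.stack([np.cross(Y,t),Y,t],1)
            print(" twist tool deg",np.round(np.degrees(R.from_matrix(M.T@T).as_rotvec()),2))
E
python3 -c "
from h import *
plan([.6,.261,.22],-3.2)"
```

```text
t 0.7 pos [ 0.1978 -0.5132  0.2187] width 0.093 F [-0.09  0.46  0.47] q [-1.41  0.26  1.54  0.    1.35 -0.2 ]
axes x,y,z cols [[-0.933, 0.0, 0.36], [-0.36, -0.0, -0.933], [-0.0, -1.0, 0.0]]
shift cm (tool) [-65.37  -0.13 -57.78]
 twist tool deg [  -0.   -155.73    0.  ]
 twist tool deg [-0.   24.27 -0.  ]
```

Request:
{"api": "step_arm", "payload": {"jaw": [0, 0, 0, 0, 0, 0, 0, 0, 0, 0, 0, 0], "xyz": [[-3.6, -0.2, -3.2], [-3.6, -0.2, -3.2], [-3.6, -0.2, -3.2], [-3.6, -0.2, -3.2], [-3.6, 0, -3.2], [-3.6, 0, -3.2], [-3.6, 0, -3.2], [-3.6, 0, -3.2], [-3.6, 0, -3.2], [-3.6, 0, -3.2], [-3.6, 0, -3.2], [-3.6, 0, -3.2]], "twist": [[0, 0, 0], [0, 0, 0], [0, 0, 0], [0, 0, 0], [0, 0, 0], [0, 0, 0], [0, 0, 0], [0, 0, 0], [0, 0, 0], [0, 0, 0], [0, 0, 0], [0, 0, 0]]}}

```text
time: 1.9
tcp_pos: [0.4635, 0.0024, 0.227]
ee_rot: [0.129, -0.695, 0.695, -0.13]
contact_force: [0.6, -1.5, 0.0]
width: 0.0025
```

```bash
python3 -c "
from h import *
plan([.6,.261,.22],0)"
```

```text
t 1.9 pos [0.4635 0.0024 0.227 ] width 0.0025 F [ 0.57 -1.51  0.01] q [-0.24  0.09  1.72 -0.    1.33  0.97]
axes x,y,z cols [[-0.933, 0.001, 0.36], [-0.36, -0.0, -0.933], [-0.001, -1.0, 0.001]]
shift cm (tool) [-22.04   0.71 -19.22]
 twist tool deg [-7.0000e-02 -1.5892e+02  5.0000e-02]
 twist tool deg [-0.03 21.08 -0.05]
```

Request:
{"api": "step_arm", "payload": {"jaw": [0, 0, 0, 0, 0, 0, 0], "xyz": [[-3.5, 0, -3.0], [-3.5, 0, -3.0], [-3.5, 0, -3.0], [-3.5, 0, -3.0], [-3.5, 0, -3.0], [-3.0, 0, -2.6], [0, 0, 0]], "twist": [[0, 0, 0], [0, 0, 0], [0, 0, 0], [0, 0, 0], [0, 0, 0], [0, 0, 0], [0, 0, 0]]}}

```text
time: 2.6
tcp_pos: [0.5919, 0.2426, 0.2255]
ee_rot: [-0.131, 0.695, -0.694, 0.131]
contact_force: [-0.5, 0.5, 0.7]
width: 0.0003
```

```bash
python3 -c "
from h import *
plan([.6,.261,.158],0)
st=r.read_state(); s=r.snapshot('wrist'); save('w1.png',s['frame']); W=cloud(s,st)
n=(W[...,2]>.146)&(W[...,2]<.16)&(abs(W[...,0]-.6)<.04)&(abs(W[...,1]-.26)<.04)
q=W[n]; print(n.sum(), q.mean(0) if n.any() else '',q.min(0),q.max(0))
for nn in('side',):
  s=r.snapshot(nn); save(nn+'1.png',s['frame'])
"
```

```text
t 2.6 pos [0.5919 0.2426 0.2255] width 0.0003 F [-0.55  0.5   0.67] q [0.21 0.42 1.29 0.   1.43 1.41]
axes x,y,z cols [[-0.932, -0.0, 0.363], [-0.363, 0.002, -0.932], [-0.001, -1.0, -0.001]]
shift cm (tool) [-1.41  6.75 -1.41]
 twist tool deg [-2.000e-02 -1.587e+02 -1.200e-01]
 twist tool deg [ 9.00e-02  2.13e+01 -1.00e-02]
1282 [0.60429868 0.26027044 0.15146632] [0.59005613 0.24079689 0.14604432] [0.61732873 0.27463856 0.15403619]
```

View pics/w1.png

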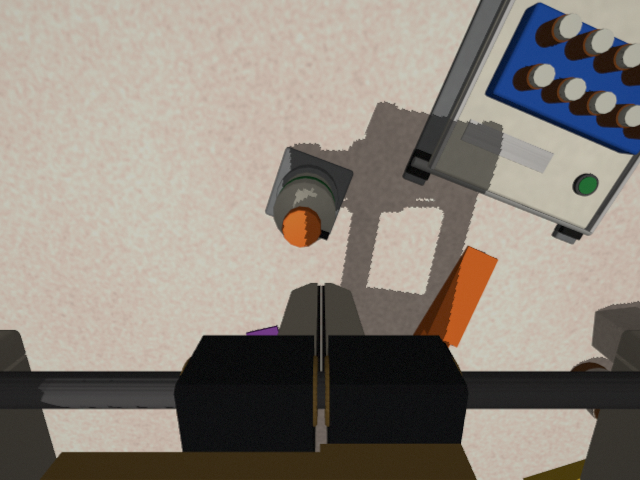

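Request:
{"api": "step_arm", "payload": {"jaw": [0, 0, 0, 0, 0], "xyz": [[-1.6, 0, -1.3], [0, 2.0, 0], [0, 2.5, 0], [0, 1.4, 0], [0, 0, 0]], "twist": [[0, 0, 0], [0, 0, 0], [0, 0, 0], [0, 0, 0], [0, 0, 0]]}}

```text
time: 3.2
tcp_pos: [0.5994, 0.2546, 0.1655]
ee_rot: [0.131, -0.695, 0.695, -0.127]
contact_force: [-0.9, -0.3, 0.5]
width: 0.0006
```

```bash
python3 -c "
from h import *
plan([.602,.2605,.152],0)
s=r.snapshot('side'); im=s['frame']; save('s2.png',cv2.resize(im[220:400,150:350],None,fx=3,fy=3))
"
```

```text
t 3.2 pos [0.5994 0.2546 0.1655] width 0.0006 F [-0.91 -0.31  0.5 ] q [ 0.23  0.48  1.34 -0.    1.33  1.44]
axes x,y,z cols [[-0.934, -0.005, 0.358], [-0.358, -0.001, -0.934], [0.005, -1.0, -0.0]]
shift cm (tool) [-0.46  1.35 -0.45]
 twist tool deg [ 3.9000e-01 -1.5901e+02  4.0000e-02]
 twist tool deg [-0.03 20.99  0.28]
```

View pics/s2.png

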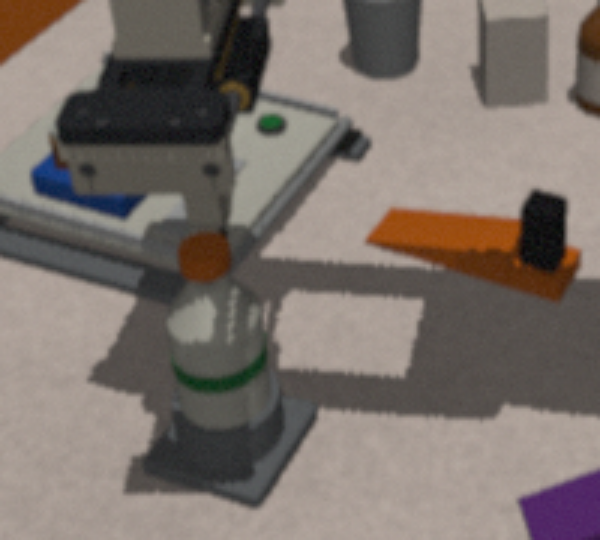

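Request:
{"api": "step_arm", "payload": {"jaw": [0, 0, 0, 0], "xyz": [[-0.45, 0, -0.45], [0, 0.7, 0], [0, 0.4, 0], [0, 0, 0]], "twist": [[0, 0, 0], [0, 0, 0], [0, 0, 0], [0, 0, 0]]}}

```text
time: 3.65
tcp_pos: [0.6032, 0.2621, 0.156]
ee_rot: [0.13, -0.695, 0.695, -0.129]
contact_force: [0.2, -0.0, 0.7]
width: 0.0004
```

Request:
{"api": "step_arm", "payload": {"jaw": [0, 0, 0, 0], "xyz": [[0, 0.4, 0], [0, 0.3, 0], [0, 0.3, 0], [0, 0, 0]], "twist": [[0, 0, 0], [0, 0, 0], [0, 0, 0], [0, 0, 0]]}}

```text
time: 4.05
tcp_pos: [0.6039, 0.2622, 0.1469]
ee_rot: [-0.129, 0.695, -0.695, 0.13]
contact_force: [0.1, -0.1, 4.1]
width: 0.0004
```

Contact is made and the spring is pressing back at about 4 N. I keep going down to the stop.

Request:
{"api": "step_arm", "payload": {"jaw": [0, 0, 0, 0], "xyz": [[0, 0.2, 0], [0, 0.2, 0], [0, 0.1, 0], [0, 0, 0]], "twist": [[0, 0, 0], [0, 0, 0], [0, 0, 0], [0, 0, 0]]}}

```text
time: 4.45
tcp_pos: [0.604, 0.2622, 0.1441]
ee_rot: [-0.129, 0.695, -0.695, 0.13]
contact_force: [-3.7, -0.6, 14.7]
width: 0.0003
```

Force has jumped to 14.7 N at z = 0.144, about 8 mm of travel, so the cap is right down. Now I release it.

Request:
{"api": "step_arm", "payload": {"jaw": [0, 0, 0, 0, 0], "xyz": [[0, 0, 0], [0, -1.5, 0], [0, -4, 0], [0, -3, 0], [0, 0, 0]], "twist": [[0, 0, 0], [0, 0, 0], [0, 0, 0], [0, 0, 0], [0, 0, 0]]}}

```text
time: 4.95
tcp_pos: [0.6059, 0.2626, 0.2316]
ee_rot: [-0.126, 0.695, -0.695, 0.132]
contact_force: [0.8, 0.6, 0.1]
width: 0.0004
```

```bash
python3 -c "
from h import *
plan([.42,.06,.2287],-3.2)
s=r.snapshot('side'); im=s['frame']; save('s3.png',cv2.resize(im[220:400,150:350],None,fx=3,fy=3)); C=cloud(s)
n=(C[...,2]>.135)&(C[...,2]<.17)&(abs(C[...,0]-.6)<.018)&(abs(C[...,1]-.26)<.018)
print(n.sum(),np.percentile(C[n][:,2],[50,90,98]))
"
```

```text
t 4.95 pos [0.6059 0.2626 0.2316] width 0.0004 F [0.8  0.6  0.09] q [ 0.24  0.45  1.23 -0.    1.46  1.44]
axes x,y,z cols [[-0.933, 0.008, 0.36], [-0.36, 0.002, -0.933], [-0.008, -1.0, 0.001]]
shift cm (tool) [24.63  0.09 12.22]
 twist tool deg [-6.7000e-01 -1.5572e+02 -5.0000e-02]
 twist tool deg [ 0.04 24.28 -0.48]
262 [0.14927923 0.15087851 0.15155007]
```

View pics/s3.png

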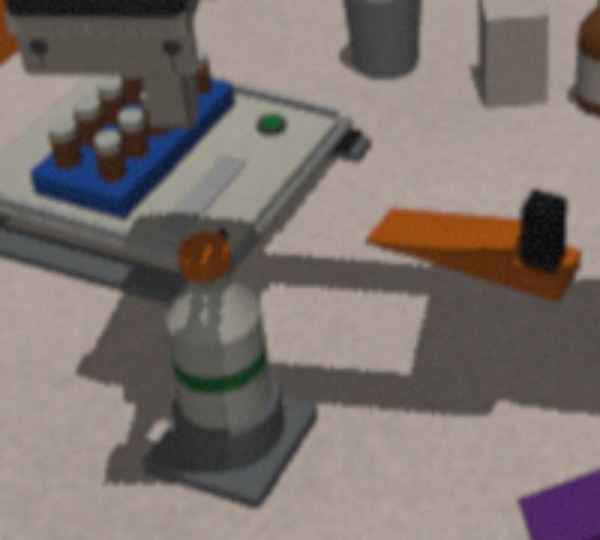

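The cap is up again, with its top at 0.151. I move back behind the wedge for a close wrist view.

Request:
{"api": "step_arm", "payload": {"jaw": [60, 60, 60, 60, 60, 60, 60, 60, 60, 60], "xyz": [[4.1, 0, 2.0], [4.1, 0, 2.0], [4.1, 0, 2.0], [4.1, 0, 2.0], [4.1, 0, 2.0], [4.1, 0, 2.0], [0, 0, 0], [0, 0, 0], [0, 0, 0], [0, 0, 0]], "twist": [[0, 0, 0], [0, 0, 0], [0, 0, 0], [0, 0, 0], [0, 0, 0], [0, 0, 0], [0, 8.1, 0], [0, 8.1, 0], [0, 8.1, 0], [0, 0, 0]]}}

```text
time: 6.0
tcp_pos: [0.4161, 0.0615, 0.2251]
ee_rot: [0.019, 0.707, -0.707, -0.022]
contact_force: [0.4, 0.2, 0.1]
width: 0.0556
```

```bash
cat > look.py <<'E'
from h import *
import sys
st=r.read_state(); s=r.snapshot('wrist'); save(sys.argv[1],s['frame']); C=cloud(s,st); np.save("w.npy",C)
plan([.482,.0565,.15],-3.2)
h=cv2.cvtColor(s['frame'],cv2.COLOR_RGB2HSV); o=(h[...,0]<14)&(h[...,1]>150)&(h[...,2]>60)
m=o&(C[...,0]>.4)&(C[...,0]<.72)&(abs(C[...,1]-.06)<.06)&(C[...,2]<.04)&(C[...,2]>-.01)
print("wedge",m.sum(),cv2.minAreaRect(C[m][:,:2].astype(np.float32)*1000), C[m].min(0),C[m].max(0))
t=(C[...,2]>.058)&(C[...,2]<.075)&(C[...,0]>.4)&(C[...,0]<.6)&(abs(C[...,1]-.06)<.06)
if t.sum()>10: print("post",t.sum(),C[t].mean(0),cv2.minAreaRect(C[t][:,:2].astype(np.float32)*1000))
g=(abs(C[...,0]-.63)<.03)&(abs(C[...,1]-.06)<.15); print("bench z",np.nanmedian(C[g&(C[...,2]<.02)][:,2]))
xs=[]
for y in np.arange(-.0,.15,.01):
    k=(abs(C[...,1]-y)<.005)&(C[...,2]>.01)&(C[...,2]<.04)&(C[...,0]>.62)&(C[...,0]<.72)&~o
    if k.sum()>20:
        p=C[k]; xs.append((y,np.percentile(p[:,0],2)))
xs=np.array(xs)
if len(xs)>2: print("bar front",np.round(xs,4).tolist(),np.polyfit(xs[:,0],xs[:,1],1))
E
python3 look.py w2.png
```

```text
t 6.05 pos [0.4163 0.0616 0.2253] width 0.0561 F [-0.19 -0.43  0.2 ] q [-0.12  0.02  1.8  -0.    1.32  1.5 ]
axes x,y,z cols [[-0.999, -0.003, -0.053], [0.053, 0.0, -0.999], [0.003, -1.0, -0.0]]
shift cm (tool) [-6.61  7.51  0.16]
 twist tool deg [ 2.5000e-01 -1.7987e+02 -1.0000e-02]
 twist tool deg [0.01 0.13 0.16]
wedge 5674 ((537.7161865234375, 52.95682144165039), (39.60653305053711, 146.13279724121094), 86.93169403076172) [0.4638515  0.02944653 0.00180557] [0.61147516 0.0759675  0.03109371]
post 793 [0.48407491 0.05568002 0.06460555] ((483.86529541015625, 55.67024230957031), (23.389562606811523, 25.112499237060547), 87.1941909790039)
bench z 0.0001614830329540462
```

View pics/w2.png

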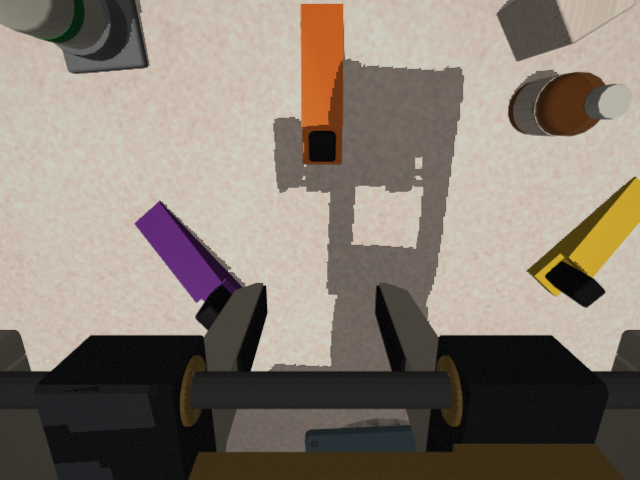

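Request:
{"api": "step_arm", "payload": {"jaw": [60, 60, 60, 60, 60, 60, 60], "xyz": [[-3.3, 0, 0.1], [-3.4, 0, 0.1], [0, 3.5, 0], [0, 4, 0], [0, 3.5, 0], [0, 1, 0], [0, 0, 0]], "twist": [[0, 0, 0], [0, 0, 0], [0, 0, 0], [0, 0, 0], [0, 0, 0], [0, 0, 0], [0, 0, 0]]}}

```text
time: 6.75
tcp_pos: [0.4826, 0.0561, 0.105]
ee_rot: [0.017, 0.707, -0.707, -0.021]
contact_force: [0.2, 0.2, -0.4]
width: 0.0557
```

Run:
```python
from h import *
plan([.483,.056,.029],-3.0)
s=r.snapshot('side'); im=s['frame']; save('s4.png',cv2.resize(im[200:350,200:400],None,fx=3,fy=3))
s=r.snapshot('wrist'); save('w3.png',s['frame'])
```

```text
t 6.75 pos [0.4826 0.0561 0.105 ] width 0.0557 F [ 0.21  0.24 -0.39] q [-0.11  0.26  1.84  0.    1.05  1.51]
axes x,y,z cols [[-0.999, -0.005, -0.054], [0.054, 0.001, -0.999], [0.005, -1.0, -0.0]]
shift cm (tool) [-0.08  7.6   0.01]
 twist tool deg [-4.200e-01  1.799e+02  3.000e-02]
 twist tool deg [ 0.02 -0.1   0.27]
```

View pics/s4.png

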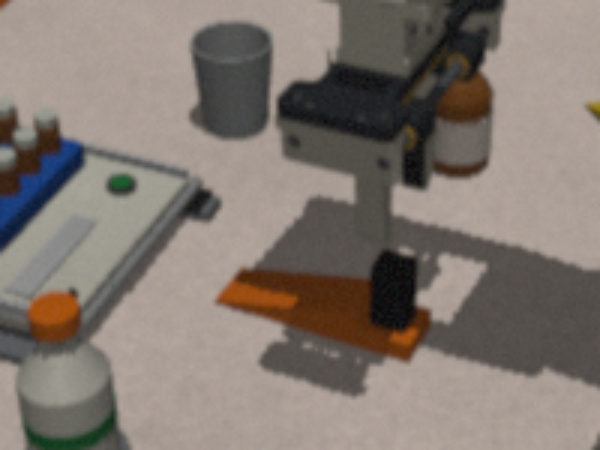

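View pics/w3.png

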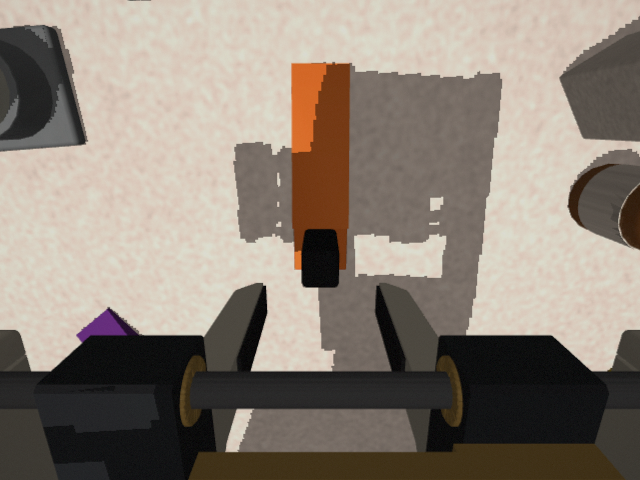

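The fingers straddle the post, which sits at column 320 midway between them. I go down and grip.

Request:
{"api": "step_arm", "payload": {"jaw": [60, 60, 60, 60, 10, 10, 10, 10], "xyz": [[0, 3, 0], [0, 3, 0], [0, 1.6, 0], [0, 0, 0], [0, 0, 0], [0, 0, 0], [0, 0, 0], [0, 0, 0]], "twist": [[0, 0, 0], [0, 0, 0], [0, 0, 0], [0, 0, 0], [0, 0, 0], [0, 0, 0], [0, 0, 0], [0, 0, 0]], "newtons": 35}}

```text
time: 7.65
tcp_pos: [0.4848, 0.0558, 0.0316]
ee_rot: [-0.021, -0.707, 0.707, 0.019]
contact_force: [0.6, 0.2, 0.5]
width: 0.0283
```

Run:
```python
from h import *
plan([.53,.069,.029],0.6)
W=0
for n in('top','side'):
    s=r.snapshot(n); save(n+'5.png',s['frame']); C=cloud(s)
    # bar/rails: fit
    h=cv2.cvtColor(s['frame'],cv2.COLOR_RGB2HSV); o=(h[...,0]<14)&(h[...,1]>170)&(h[...,2]>60)
    m=o&(C[...,0]>.5)&(C[...,0]<.66)&(abs(C[...,1]-.06)<.06)&(C[...,2]<.04)&(C[...,2]>.002)
    print(n,"wedge",m.sum(),cv2.minAreaRect(C[m][:,:2].astype(np.float32)*1000),C[m].max(0))
    # thin end corners
    p=C[m]; i=p[:,0]>p[:,0].max()-.006; print(" tip y range",p[i][:,1].min(),p[i][:,1].max(),"xmax",np.percentile(p[:,0],99.5))
    # vial rack (blue)
    b=(h[...,0]>100)&(h[...,0]<130)&(h[...,1]>150)&(C[...,0]>.7); print(" blue",cv2.minAreaRect(C[b][:,:2].astype(np.float32)*1000))
    # deck white surface
    k=(C[...,2]>.022)&(C[...,2]<.06)&(C[...,0]>.66)&(C[...,0]<.95)&(C[...,1]>-.06)&(C[...,1]<.2)
    for x in (.70,.75,.80,.85):
        kk=k&(abs(C[...,0]-x)<.01); y=C[kk][:,1]; print("  x",x,"y lo/hi",y.min().round(4),y.max().round(4),((y.min()+y.max())/2).round(4),"z",np.median(C[kk][:,2]).round(4))
    bb=(C[...,2]>.012)&(C[...,2]<.04)&(C[...,0]>.662)&(C[...,0]<.69)&(C[...,1]>-.06)&(C[...,1]<.2); y=C[bb][:,1]; print(" bar y",y.min(),y.max(),(y.min()+y.max())/2)
```

```text
t 7.65 pos [0.4848 0.0558 0.0316] width 0.0283 F [0.57 0.2  0.49] q [-0.11  0.36  1.92 -0.    0.86  1.51]
axes x,y,z cols [[-0.998, 0.002, -0.056], [0.056, -0.0, -0.998], [-0.002, -1.0, 0.0]]
shift cm (tool) [-4.44  0.27 -1.57]
 twist tool deg [ 1.7000e-01  1.7618e+02 -2.0000e-02]
 twist tool deg [-0.01 -3.82 -0.11]Traceback (most recent call last):
  File "<stdin>", line 9, in <module>
    return umr_maximum(a, axis, None, out, keepdims, initial, where)
ValueError: zero-size array to reduction operation maximum which has no identity
```

Request:
{"api": "step_arm", "payload": {"jaw": [10, 10, 10], "xyz": [[0, 0, 0], [0, 0, 0], [0, 0, 0]], "twist": [[0, 0, 0], [0, 0, 0], [0, 0, 0]]}}

```text
time: 8.0
tcp_pos: [0.4846, 0.0559, 0.0314]
ee_rot: [-0.02, -0.707, 0.707, 0.019]
contact_force: [-0.9, 0.4, 6.7]
width: 0.0238
```

```bash
cat > fit.py <<'E'
from h import *
import sys
plan([.53,.069,.029],0.6)
for n in('top','side','wrist'):
    st=r.read_state(); s=r.snapshot(n); save(n+sys.argv[1]+'.png',s['frame']); C=cloud(s,st)
    h=cv2.cvtColor(s['frame'],cv2.COLOR_RGB2HSV); o=(h[...,0]<14)&(h[...,1]>150)&(h[...,2]>40)
    m=o&(C[...,0]>.5)&(C[...,0]<.75)&(abs(C[...,1]-.06)<.06)&(C[...,2]<.04)&(C[...,2]>.002)
    if m.sum()>50:
        p=C[m]; print(n,"wedge",m.sum(),cv2.minAreaRect(p[:,:2].astype(np.float32)*1000))
        i=p[:,0]>p[:,0].max()-.006; print(" tip y",p[i][:,1].min(),p[i][:,1].max(),"xmax",np.percentile(p[:,0],99.5))
    b=(h[...,0]>100)&(h[...,0]<130)&(h[...,1]>150)&(C[...,0]>.7)&(C[...,2]>.03)
    if b.sum()>100: print(n," blue",cv2.minAreaRect(C[b][:,:2].astype(np.float32)*1000))
    k=(C[...,2]>.022)&(C[...,2]<.06)&(C[...,0]>.66)&(C[...,0]<.95)&(C[...,1]>-.06)&(C[...,1]<.2)
    for x in (.70,.75,.80,.85):
        y=C[k&(abs(C[...,0]-x)<.01)]
        if len(y)>20: print("  x",x,"y lo/hi",y[:,1].min().round(4),y[:,1].max().round(4),((y[:,1].min()+y[:,1].max())/2).round(4),"z",np.median(y[:,2]).round(4))
    bb=(C[...,2]>.012)&(C[...,2]<.04)&(C[...,0]>.662)&(C[...,0]<.69)&(C[...,1]>-.06)&(C[...,1]<.2)&~o; y=C[bb][:,1]
    if len(y): print(" bar y",y.min(),y.max(),(y.min()+y.max())/2, "xmin",np.percentile(C[bb][:,0],3))
E
python3 fit.py 5
```

```text
t 8.0 pos [0.4846 0.0559 0.0314] width 0.0238 F [-0.85  0.41  6.66] q [-0.11  0.36  1.92  0.    0.86  1.51]
axes x,y,z cols [[-0.998, 0.001, -0.056], [0.056, -0.0, -0.998], [-0.001, -1.0, 0.0]]
shift cm (tool) [-4.46  0.24 -1.56]
 twist tool deg [ 1.1000e-01  1.7618e+02 -0.0000e+00]
 twist tool deg [-0.   -3.82 -0.07]
top  blue ((786.1812133789062, 70.38294982910156), (74.48027801513672, 147.36029052734375), 0.4826018810272217)
  x 0.7 y lo/hi -0.022 0.1613 0.0697 z 0.0335
  x 0.75 y lo/hi -0.021 0.1616 0.0703 z 0.0406
  x 0.8 y lo/hi -0.0219 0.1622 0.0701 z 0.0572
  x 0.85 y lo/hi -0.0214 0.1726 0.0756 z 0.0379
 bar y -0.03559188998543221 0.17365705015133753 0.06903258008295265 xmin 0.6658839689292256
side wedge 648 ((553.0338134765625, 53.46821594238281), (42.663509368896484, 106.90363311767578), 88.12108612060547)
 tip y 0.03285916924336485 0.06925182376109389 xmax 0.605979691154601
side  blue ((783.97705078125, 72.93817901611328), (147.7589569091797, 72.35140228271484), 89.81661987304688)
  x 0.7 y lo/hi -0.0234 0.1627 0.0696 z 0.0313
  x 0.75 y lo/hi -0.0213 0.163 0.0708 z 0.0402
  x 0.8 y lo/hi 0.0177 0.1638 0.0908 z 0.054
  x 0.85 y lo/hi -0.0198 0.1754 0.0778 z 0.0358
 bar y -0.03692693045606044 0.1530913343782901 0.05808220196111483 xmin 0.6679596356046537
wrist wedge 18431 ((555.3758544921875, 51.53221893310547), (40.05247497558594, 110.45988464355469), 87.02733612060547)
 tip y 0.028966406574528574 0.06862104318500437 xmax 0.6100887335506043
```

View pics/side5.png

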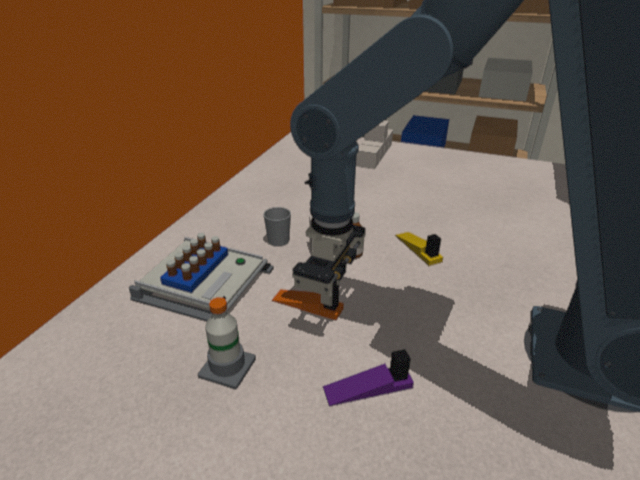

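View pics/wrist5.png

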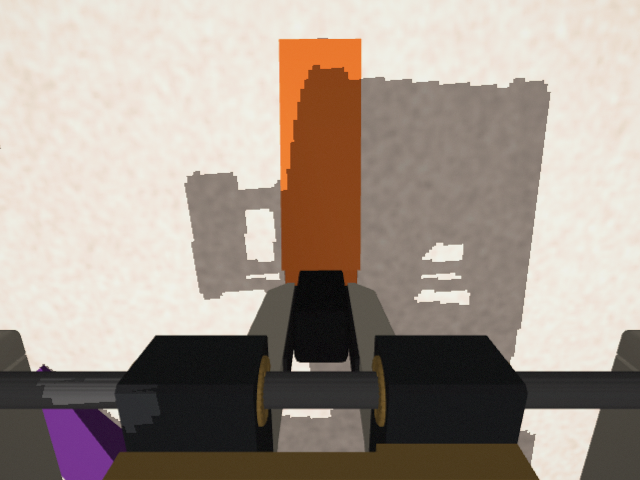

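The wedge is gripped (width 23.8 mm) and lies flat, with its thin end at x ≈ 0.611 and the bar's front edge at x ≈ 0.669. Next I align it to the cradle axis (y ≈ 0.069, yaw ≈ +0.5°).

Request:
{"api": "step_arm", "payload": {"jaw": [10, 10, 10, 10, 10, 10], "xyz": [[-0.5, -0.05, -0.5], [-0.5, 0, -0.5], [-0.43, 0, -0.35], [0, 0, 0], [0, 0, 0], [0, 0, 0]], "twist": [[0, 0, 0], [0, 0, 0], [0, 0, 0], [0, -2.0, 0], [0, -1.7, 0], [0, 0, 0]]}}

```text
time: 8.75
tcp_pos: [0.5001, 0.0688, 0.0314]
ee_rot: [-0.003, 0.707, -0.707, 0.004]
contact_force: [1.2, 0.6, 2.7]
width: 0.0237
```

```bash
sed -i 's/plan(\[.53,.069,.029\],0.6)/plan([.6195,.0686,.0305],0.5)/' fit.py; python3 fit.py 6
```

```text
t 8.75 pos [0.5001 0.0688 0.0314] width 0.0237 F [1.24 0.58 2.7 ] q [-0.08  0.39  1.87  0.    0.88  1.48]
axes x,y,z cols [[-1.0, 0.002, 0.009], [-0.009, 0.0, -1.0], [-0.002, -1.0, -0.0]]
shift cm (tool) [-11.93   0.11   0.12]
 twist tool deg [-1.6000e-01 -1.7998e+02 -1.0000e-02]
 twist tool deg [ 0.01  0.02 -0.1 ]
top  blue ((785.9674682617188, 70.21142578125), (74.02310943603516, 147.0908966064453), 0.88053297996521)
  x 0.7 y lo/hi -0.0219 0.1614 0.0697 z 0.0335
  x 0.75 y lo/hi -0.021 0.1618 0.0704 z 0.0406
  x 0.8 y lo/hi -0.0219 0.162 0.07 z 0.0572
  x 0.85 y lo/hi -0.0214 0.1719 0.0753 z 0.0377
 bar y -0.03555485014709641 0.17349999562037421 0.0689725727366389 xmin 0.6658204548498602
side wedge 686 ((560.9266967773438, 70.99491882324219), (120.58757781982422, 43.24632263183594), 1.6291627883911133)
 tip y 0.052447740386740285 0.08941754750949879 xmax 0.620482536260636
side  blue ((784.9132690429688, 72.8495864868164), (73.84367370605469, 148.1960906982422), 0.6240644454956055)
  x 0.7 y lo/hi -0.0248 0.1627 0.069 z 0.0313
  x 0.75 y lo/hi -0.0231 0.1634 0.0702 z 0.0401
  x 0.8 y lo/hi 0.0189 0.1637 0.0913 z 0.0526
  x 0.85 y lo/hi -0.0188 0.173 0.0771 z 0.0357
 bar y -0.03621988991042246 0.15196949260580772 0.05787480134769263 xmin 0.6681490121490561
wrist wedge 18793 ((563.9327392578125, 68.63037872314453), (124.527099609375, 39.8121337890625), 0.6160376071929932)
 tip y 0.04969272407054262 0.0891510531516293 xmax 0.6256279700145925
```

View pics/wrist6.png

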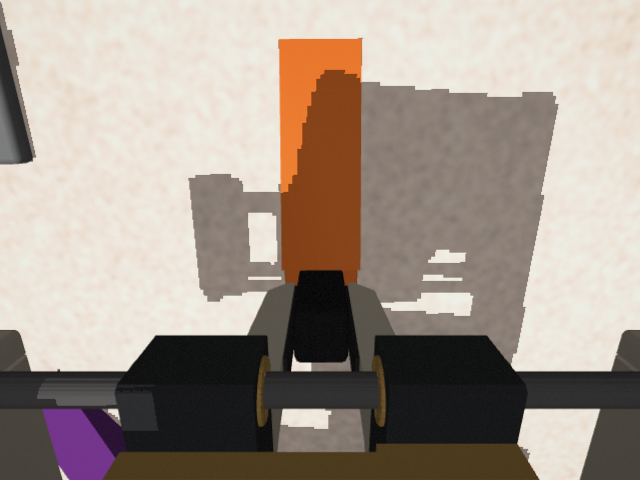

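Aligned: yaw +0.6°, axis at y = 0.0686. I push forward to just short of contact.

Request:
{"api": "step_arm", "payload": {"jaw": [10, 10, 10, 10, 10, 10, 10], "xyz": [[-1.5, 0, 0], [-1.5, 0, 0], [-1.5, 0, 0], [-1.5, 0, 0], [-1.5, 0, 0], [-0.5, 0, 0], [0, 0, 0]], "twist": [[0, 0, 0], [0, 0, 0], [0, 0, 0], [0, 0, 0], [0, 0, 0], [0, 0, 0], [0, 0, 0]]}}

```text
time: 9.6
tcp_pos: [0.5782, 0.0693, 0.0311]
ee_rot: [-0.004, 0.707, -0.707, 0.002]
contact_force: [-2.4, 0.7, 6.0]
width: 0.0234
```

```bash
python3 fit.py 7 | grep -v '  x'
python3 - <<'E'
from h import *
st=r.read_state(); s=r.snapshot('wrist'); C=cloud(s,st)
h=cv2.cvtColor(s['frame'],cv2.COLOR_RGB2HSV); o=(h[...,0]<14)&(h[...,1]>150)
for y in np.arange(.03,.12,.01):
    k=(abs(C[...,1]-y)<.005)&(C[...,2]>.0)&(C[...,2]<.04)&(C[...,0]>.64)&(C[...,0]<.74)&~o&(C[...,2]>.012)
    if k.sum()>20: p=C[k]; print(round(y,2),k.sum(),np.percentile(p[:,0],[1,5]).round(4),p[:,2].max().round(4))
E
```

```text
t 9.6 pos [0.5782 0.0693 0.0311] width 0.0234 F [-2.37  0.66  6.03] q [-0.07  0.5   1.68 -0.    0.97  1.49]
axes x,y,z cols [[-1.0, -0.003, 0.008], [-0.008, 0.0, -1.0], [0.003, -1.0, -0.0]]
shift cm (tool) [-4.13  0.05  0.1 ]
 twist tool deg [-2.3000e-01  1.7995e+02  1.0000e-02]
 twist tool deg [ 0.01 -0.04  0.15]
top  blue ((788.3875732421875, 70.84097290039062), (147.8942108154297, 71.96410369873047), 88.40946960449219)
 bar y -0.03563031416671092 0.014887427493294978 -0.010371443336707972 xmin 0.663887134215212
side wedge 670 ((614.4654541015625, 71.22175598144531), (43.21772384643555, 120.0419921875), 89.57205200195312)
 tip y 0.052012932839190874 0.09126994818052642 xmax 0.6733700094466758
side  blue ((784.585205078125, 73.09608459472656), (148.49484252929688, 73.34532165527344), 89.90442657470703)
 bar y -0.020369710522973282 0.15183349804807672 0.06573189376255172 xmin 0.6682437920808627
wrist wedge 13023 ((625.3779296875, 68.7880859375), (90.50285339355469, 39.791107177734375), 0.4066951274871826)
 tip y 0.04933563551719212 0.08871463473492085 xmax 0.6703975802422765
 bar y -0.03737329427434609 0.17386446156228036 0.06824558364396713 xmin 0.6660571322735939
0.03 2641 [0.6716 0.6734] 0.0353
0.04 2693 [0.6712 0.6732] 0.0353
0.05 2687 [0.6711 0.6728] 0.0364
0.06 2676 [0.671  0.6731] 0.0376
0.07 2665 [0.6709 0.673 ] 0.0363
0.08 2678 [0.6709 0.6729] 0.0366
0.09 2714 [0.6615 0.672 ] 0.0363
0.1 2688 [0.6707 0.6727] 0.0364
0.11 2662 [0.6706 0.6727] 0.0373
```

View pics/wrist7.png

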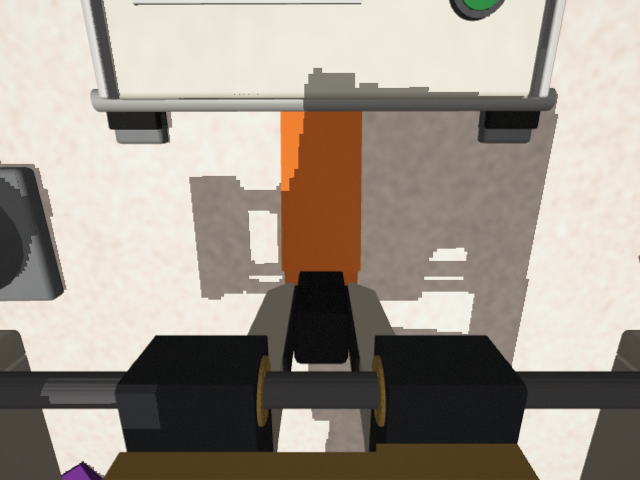

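View pics/side7.png

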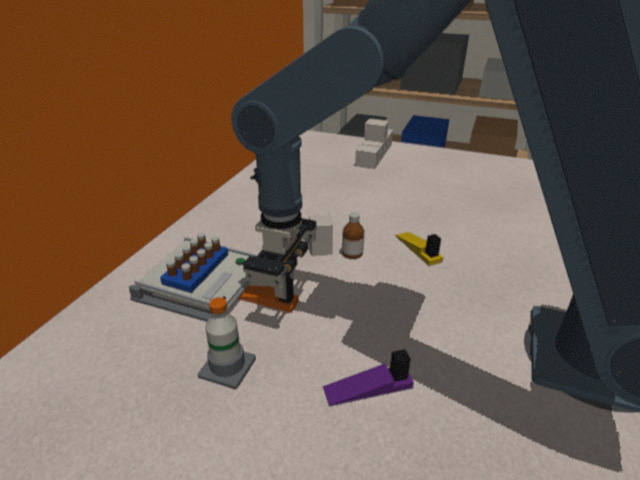

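The thin end is under the middle of the bar, and the deck is still on its rests. I advance in small steps and watch for contact.

Request:
{"api": "step_arm", "payload": {"jaw": [10, 10, 10], "xyz": [[-0.6, 0, 0], [-0.6, 0, 0], [0, 0, 0]], "twist": [[0, 0, 0], [0, 0, 0], [0, 0, 0]]}}

```text
time: 10.1
tcp_pos: [0.59, 0.0694, 0.0311]
ee_rot: [-0.004, 0.707, -0.707, 0.002]
contact_force: [-3.0, 0.1, 6.5]
width: 0.0237
```

Request:
{"api": "step_arm", "payload": {"jaw": [10, 10, 10], "xyz": [[-0.4, 0, 0], [-0.4, 0, 0], [0, 0, 0]], "twist": [[0, 0, 0], [0, 0, 0], [0, 0, 0]]}}

```text
time: 10.4
tcp_pos: [0.5961, 0.0696, 0.0311]
ee_rot: [-0.005, 0.707, -0.707, 0.001]
contact_force: [-8.3, -0.4, 10.5]
width: 0.0241
```

Request:
{"api": "step_arm", "payload": {"jaw": [10, 10, 10], "xyz": [[-0.4, 0, 0], [-0.4, 0, 0], [0, 0, 0]], "twist": [[0, 0, 0], [0, 0, 0], [0, 0, 0]]}}

```text
time: 10.7
tcp_pos: [0.6008, 0.0698, 0.0309]
ee_rot: [-0.007, 0.707, -0.707, -0.001]
contact_force: [-16.2, -0.4, 17.4]
width: 0.0239
```

Request:
{"api": "step_arm", "payload": {"jaw": [10, 10, 10], "xyz": [[-0.4, 0, 0], [-0.4, 0, 0], [0, 0, 0]], "twist": [[0, 0, 0], [0, 0, 0], [0, 0, 0]]}}

```text
time: 11.0
tcp_pos: [0.6089, 0.07, 0.031]
ee_rot: [-0.007, 0.707, -0.707, -0.001]
contact_force: [-15.9, -0.6, 16.2]
width: 0.0235
```

```bash
cat > lvl.py <<'E'
from h import *
import sys
plan([.6215,.069,.0311],.5)
for n in('side','wrist'):
    st=r.read_state(); s=r.snapshot(n); C=cloud(s,st); save(n+sys.argv[1]+'.png',s['frame'])
    f=s['frame'].astype(int); white=(f.min(2)>110)&(f.max(2)-f.min(2)<45)
    k=white&(C[...,2]>.02)&(C[...,2]<.06)&(C[...,0]>.685)&(C[...,0]<.86)&(C[...,1]>-.01)&(C[...,1]<.15)
    p=C[k]
    if len(p)>100:
        for _ in range(4):
            A=np.c_[p[:,0]-.674,p[:,1]-.07,np.ones(len(p))]; c=np.linalg.lstsq(A,p[:,2],rcond=None)[0]; e=p[:,2]-A@c; p=p[abs(e)<max(.0015,1.5*e.std())]
        print(n,"deck plane: slope x deg",np.degrees(c[0]).round(2),"slope y",np.degrees(c[1]).round(2),"z at bar",c[2].round(4),len(p))
    b=(abs(C[...,1]-.07)<.09)&(C[...,0]>.664)&(C[...,0]<.682)&(C[...,2]>.01)&(C[...,2]<.045)
    print("  bar top z", np.percentile(C[b][:,2],[50,90,97]).round(4) if b.sum() else None)
E
python3 lvl.py 8
```

```text
t 11.0 pos [0.6089 0.07   0.031 ] width 0.0235 F [-15.91  -0.61  16.21] q [-0.07  0.55  1.58 -0.    1.02  1.5 ]
axes x,y,z cols [[-1.0, -0.012, 0.009], [-0.009, 0.0, -1.0], [0.012, -1.0, -0.0]]
shift cm (tool) [-1.26 -0.03  0.11]
 twist tool deg [-1.1000e+00  1.7999e+02  4.0000e-02]
 twist tool deg [ 0.03 -0.01  0.7 ]
side deck plane: slope x deg 0.67 slope y 0.15 z at bar 0.0337 842
  bar top z [0.0253 0.0334 0.0343]
wrist deck plane: slope x deg 1.35 slope y 0.19 z at bar 0.0349 45632
  bar top z [0.0339 0.0356 0.0387]
```

View pics/wrist8.png

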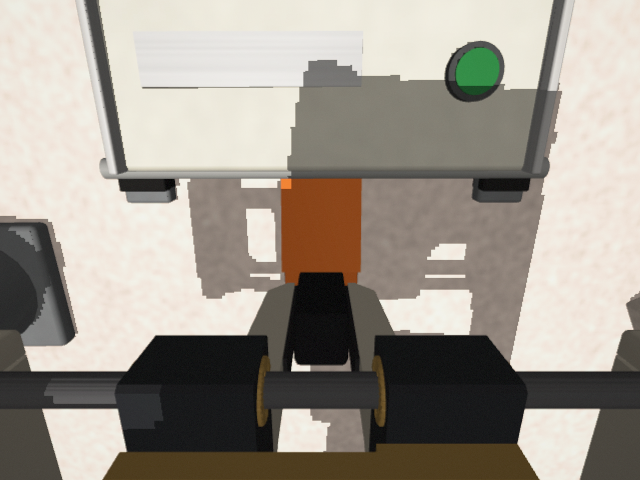

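```bash
python3 -c "
import cv2
a=cv2.imread('pics/side8.png');cv2.imwrite('pics/s8.png',cv2.resize(a[200:330,120:340],None,fx=3.5,fy=3.5))"
```

```text
(no output)
```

View pics/s8.png

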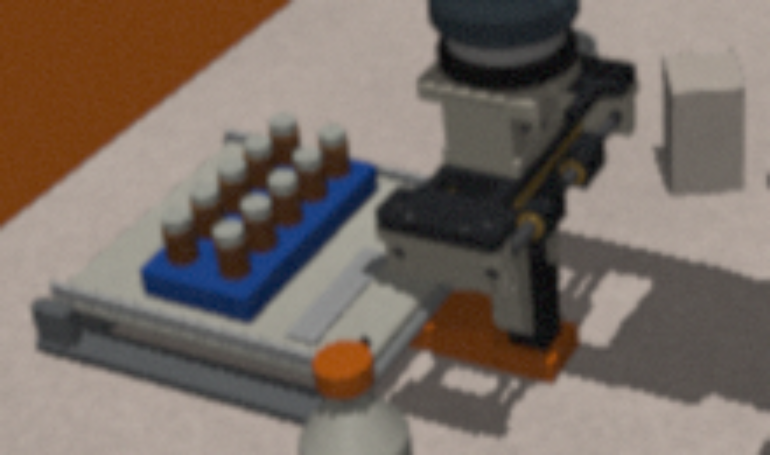

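Request:
{"api": "step_arm", "payload": {"jaw": [10, 10, 10, 10], "xyz": [[-0.3, -0.1, 0], [-0.3, 0, 0], [-0.3, 0, 0], [0, 0, 0]], "twist": [[0, 0, 0], [0, 0, 0], [0, 0, 0], [0, 0, 0]]}}

```text
time: 11.5
tcp_pos: [0.6185, 0.07, 0.031]
ee_rot: [-0.007, 0.707, -0.707, -0.001]
contact_force: [-11.1, 0.4, 9.2]
width: 0.0234
```

```bash
python3 lvl.py 9
```

```text
t 11.5 pos [0.6185 0.07   0.031 ] width 0.0234 F [-11.1    0.43   9.18] q [-0.07  0.57  1.56 -0.    1.03  1.5 ]
axes x,y,z cols [[-1.0, -0.011, 0.008], [-0.008, 0.0, -1.0], [0.011, -1.0, -0.0]]
shift cm (tool) [-0.29 -0.02  0.1 ]
 twist tool deg [-1.0200e+00  1.7998e+02  4.0000e-02]
 twist tool deg [ 0.03 -0.02  0.65]
side deck plane: slope x deg 0.08 slope y 0.03 z at bar 0.036 798
  bar top z [0.0274 0.0357 0.0368]
wrist deck plane: slope x deg 0.33 slope y 0.09 z at bar 0.0373 53667
  bar top z [0.0362 0.0377 0.0389]
```

```bash
python3 - <<'E'
import numpy as np,cv2
for n in("side","top"):
    C=np.load(n+"0.npy"); f=cv2.imread(f"pics/{n}0.png").astype(int); 
    for thr in (110,80):
        white=(f.min(2)>thr)&(f.max(2)-f.min(2)<45)
        k=white&(C[...,2]>.02)&(C[...,2]<.06)&(C[...,0]>.685)&(C[...,0]<.86)&(C[...,1]>-.01)&(C[...,1]<.15); p=C[k]
        if len(p)<100: continue
        for _ in range(4):
            A=np.c_[p[:,0]-.674,p[:,1]-.07,np.ones(len(p))]; c=np.linalg.lstsq(A,p[:,2],rcond=None)[0]; e=p[:,2]-A@c; p=p[abs(e)<max(.0015,1.5*e.std())]
        print(n,np.degrees(c[:2]),c[2],len(p))
    b=(abs(C[...,1]-.07)<.09)&(C[...,0]>.664)&(C[...,0]<.682)&(C[...,2]>.01)&(C[...,2]<.045)
    print("  bar top z", np.percentile(C[b][:,2],[50,90,97]).round(4))
E
python3 - <<'E'
import sys; sys.path.insert(0,'.')
import os; os.chdir('.')
from h import *
s=r.snapshot('top'); save('top9.png',s['frame']); C=cloud(s); f=s['frame'].astype(int)
white=(f.min(2)>80)&(f.max(2)-f.min(2)<45)
k=white&(C[...,2]>.02)&(C[...,2]<.06)&(C[...,0]>.685)&(C[...,0]<.86)&(C[...,1]>-.01)&(C[...,1]<.15); p=C[k]
for _ in range(4):
    A=np.c_[p[:,0]-.674,p[:,1]-.07,np.ones(len(p))]; c=np.linalg.lstsq(A,p[:,2],rcond=None)[0]; e=p[:,2]-A@c; p=p[abs(e)<max(.0015,1.5*e.std())]
print("top",np.degrees(c[:2]),c[2],len(p))
# vials/blue by side
E
```

```text
side [1.54529945 0.18610471] 0.030673241325597626 1198
side [1.51065947 0.23980454] 0.030763295659856322 1215
  bar top z [0.0249 0.031  0.0318]
top [1.72023886 0.17047212] 0.0327247855039447 1761
top [1.69503388 0.16195308] 0.03279989041533461 1901
  bar top z [0.0296 0.0343 0.0357]
top [ 0.27568445 -0.04835022] 0.03763195965406393 326
```

The deck has lifted about 5.1 mm (side: 5.1 by slope, 5.3 by height; top: 5.0 and 4.8). About 3.5 mm more travel gives 6 mm.

Request:
{"api": "step_arm", "payload": {"jaw": [10, 10, 10, 10], "xyz": [[-0.2, 0, 0], [-0.15, 0, 0], [0, 0, 0], [0, 0, 0]], "twist": [[0, 0, 0], [0, 0, 0], [0, 0, 0], [0, 0, 0]]}}

```text
time: 12.05
tcp_pos: [0.6217, 0.0701, 0.031]
ee_rot: [-0.007, 0.707, -0.707, -0.001]
contact_force: [-12.0, -0.6, 9.5]
width: 0.0237
```

```bash
python3 lvl.py 10;  python3 - <<'E'
from h import *
s=r.snapshot('top'); save('top10.png',s['frame']); C=cloud(s); f=s['frame'].astype(int)
white=(f.min(2)>80)&(f.max(2)-f.min(2)<45)
k=white&(C[...,2]>.02)&(C[...,2]<.06)&(C[...,0]>.685)&(C[...,0]<.86)&(C[...,1]>-.01)&(C[...,1]<.15); p=C[k]
for _ in range(4):
    A=np.c_[p[:,0]-.674,p[:,1]-.07,np.ones(len(p))]; c=np.linalg.lstsq(A,p[:,2],rcond=None)[0]; e=p[:,2]-A@c; p=p[abs(e)<max(.0015,1.5*e.std())]
print("top",np.degrees(c[:2]),c[2],len(p))
a=cv2.imread('pics/side10.png');cv2.imwrite('pics/s10.png',cv2.resize(a[200:330,120:340],None,fx=3.5,fy=3.5))
st=r.read_state(); s=r.snapshot('wrist'); C=cloud(s,st); h=cv2.cvtColor(s['frame'],cv2.COLOR_RGB2HSV); o=(h[...,0]<14)&(h[...,1]>150)
# ramp x,z relation -> wedge pitch/pos
m=o&(C[...,0]>.62)&(C[...,0]<.68)&(abs(C[...,1]-.069)<.015); p=C[m]; print("ramp fit", np.polyfit(p[:,0],p[:,2],1), len(p), "expect slope -0.236")
E
```

```text
t 12.05 pos [0.6217 0.0701 0.031 ] width 0.0237 F [-12.    -0.61   9.48] q [-0.07  0.57  1.55 -0.    1.03  1.5 ]
axes x,y,z cols [[-1.0, -0.012, 0.008], [-0.008, 0.0, -1.0], [0.012, -1.0, -0.0]]
shift cm (tool) [ 0.03 -0.01  0.11]
 twist tool deg [-1.0500e+00  1.7998e+02  4.0000e-02]
 twist tool deg [ 0.03 -0.02  0.67]
side deck plane: slope x deg -0.17 slope y 0.13 z at bar 0.0367 770
  bar top z [0.0283 0.0365 0.0374]
wrist deck plane: slope x deg 0.06 slope y 0.08 z at bar 0.0381 56639
  bar top z [0.037  0.0385 0.0393]
top [-0.04897889  0.07958704] 0.03856557613501317 314
ramp fit [-0.10517525  0.09324904] 4130 expect slope -0.236
```

View pics/s10.png

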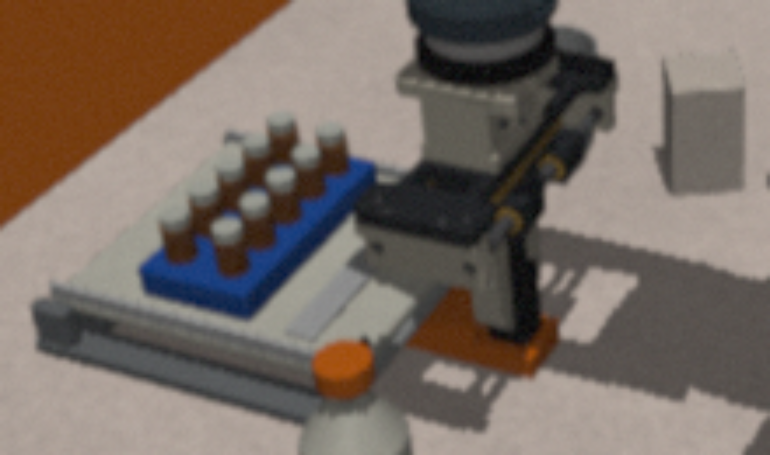

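View pics/wrist10.png

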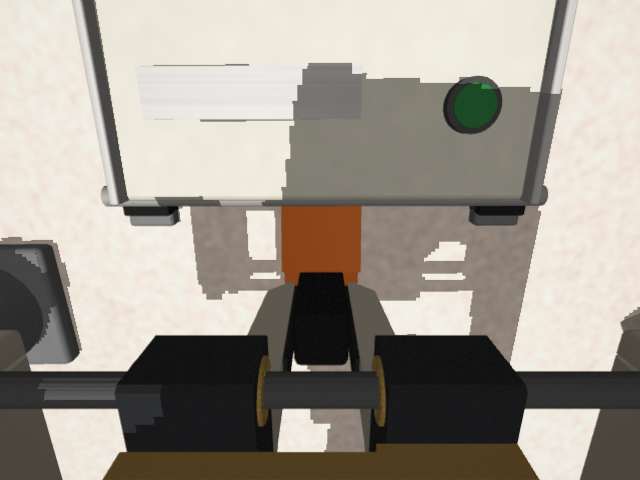

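Run:
```python
from h import *
st=r.read_state(); print(st['moment'])
s=r.snapshot('wrist'); C=cloud(s,st); h=cv2.cvtColor(s['frame'],cv2.COLOR_RGB2HSV); o=(h[...,0]<14)&(h[...,1]>150)
o=cv2.erode(o.astype(np.uint8),np.ones((9,9)))>0
m=o&(C[...,0]>.64)&(C[...,0]<.668)&(abs(C[...,1]-.069)<.018); p=C[m]; print("wrist ramp",np.polyfit(p[:,0]-.65,p[:,2],1),len(p))
for x in np.arange(.625,.675,.005):
    q=C[o&(abs(C[...,0]-x)<.0025)]; 
    if len(q): print(round(x,3),len(q),np.median(q[:,2]).round(4),"exp",round(.029-.2364*(x-.6217-.017),4))
b=(C[...,2]<.008)&(abs(C[...,0]-.65)<.03)&(abs(C[...,1]-.02)<.02); q=C[b]; print("bench fit",np.polyfit(q[:,0]-.65,q[:,2],1))
s=r.snapshot('side'); C=cloud(s); h=cv2.cvtColor(s['frame'],cv2.COLOR_RGB2HSV); o=(h[...,0]<14)&(h[...,1]>150)
m=o&(C[...,0]>.59)&(C[...,0]<.665)&(abs(C[...,1]-.095)<.02); p=C[m]
for x in np.arange(.6,.665,.01):
    q=p[abs(p[:,0]-x)<.005]
    if len(q): print("side",round(x,3),len(q),"z min/max",q[:,2].min().round(4),q[:,2].max().round(4))
```

```text
[ 0.00930174  2.09072413 -0.02298608]
wrist ramp [-0.23428131  0.02582045] 3958
0.63 77 0.0158 exp 0.0311
0.635 4 0.0284 exp 0.0299
0.64 551 0.028 exp 0.0287
0.645 712 0.027 exp 0.0275
0.65 710 0.0258 exp 0.0263
0.655 733 0.0246 exp 0.0251
0.66 718 0.0235 exp 0.024
0.665 727 0.0223 exp 0.0228
0.67 32 0.0223 exp 0.0216
bench fit [ 1.28288448e-03 -9.78846899e-05]
side 0.6 37 z min/max 0.0023 0.0169
side 0.61 34 z min/max 0.0013 0.0166
side 0.62 30 z min/max 0.0006 0.0158
side 0.63 44 z min/max 0.0 0.0275
side 0.64 51 z min/max 0.0002 0.0271
side 0.65 53 z min/max 0.0017 0.3287
side 0.66 49 z min/max -0.0 0.3248
```

The ramp slope relative to the bench is −0.236 (expected −0.236), so the wedge is flat. I hold half a second, check stability and the bystanders, then hand in.

Request:
{"api": "step_arm", "payload": {"jaw": [10, 10, 10, 10, 10], "xyz": [[0, 0, 0], [0, 0, 0], [0, 0, 0], [0, 0, 0], [0, 0, 0]], "twist": [[0, 0, 0], [0, 0, 0], [0, 0, 0], [0, 0, 0], [0, 0, 0]]}}

```text
time: 12.85
tcp_pos: [0.6218, 0.0701, 0.031]
ee_rot: [-0.007, 0.707, -0.707, -0.001]
contact_force: [-12.3, -0.3, 8.5]
width: 0.0241
```

```bash
python3 lvl.py 11
python3 - <<'E'
from h import *
s=r.snapshot('top'); W=cloud(s)
for o in ["bottle","carton","beaker"]:
    for d in r.masks_of(o,s)[:1]: print(o,round(d["confidence"],2),np.round(np.nanmedian(W[d["mask"]],0),3))
s=r.snapshot('side'); a=cv2.imread('pics/side0.png')[...,::-1].astype(int); d=abs(s['frame'].astype(int)-a).max(2); print("bystander pixel diff side (bottle)",np.median(d[212:260,343:362]))
E
```

```text
t 12.85 pos [0.6218 0.0701 0.031 ] width 0.0241 F [-12.29  -0.28   8.47] q [-0.07  0.57  1.55 -0.    1.03  1.5 ]
axes x,y,z cols [[-1.0, -0.012, 0.008], [-0.008, 0.0, -1.0], [0.012, -1.0, -0.0]]
shift cm (tool) [ 0.03 -0.01  0.11]
 twist tool deg [-1.0500e+00  1.7998e+02  4.0000e-02]
 twist tool deg [ 0.03 -0.02  0.67]
side deck plane: slope x deg -0.15 slope y 0.02 z at bar 0.0368 764
  bar top z [0.0282 0.0364 0.0375]
wrist deck plane: slope x deg 0.07 slope y 0.07 z at bar 0.0381 56685
  bar top z [0.037  0.0385 0.0393]
bottle 0.84 [ 0.498 -0.152  0.079]
carton 0.63 [ 0.576 -0.144  0.085]
beaker 0.81 [ 0.707 -0.152  0.043]
bystander pixel diff side (bottle) 4.0
```

```bash
python3 -c "
from workcell import r
print(r.close_job())"
```

```text
the job is handed in; nothing more can be done
None
```

I handed the job in at about 13 s of the 50 s allowed, with the wedge still gripped and the deck lifted to level on it.

**Spray can:** I pressed the nozzle cap about 8 mm down, where the force jumped to 14.7 N against its stop. I then released it, and the camera showed it back up at 0.151 m.

**Wedge and deck:** I gripped the orange wedge by its post, lined it up with the cradle and slid it thin end first under the middle of the bar. The last checks showed:
- **Lift:** about 6 mm (5.8–6.2 mm from the side and top cameras).
- **Level:** the deck slope read −0.15° from the side, +0.07° from the wrist and −0.05° from the top. These disagree slightly but stay within calibration error.
- **Wedge flat:** the ramp slope matched the expected value to within 0.1°.
- **Hold:** the pose stayed steady over the last 0.5 s, with the grip at 24 mm. The tool was tilted about 0.7° by the push, but the wedge itself was not.
- **Bystanders:** the bottle, carton and beaker were within 1 mm of where they started.

The push took more force than I expected, peaking at about 16 N sideways and 17 N vertically. I had been pressing the wedge down onto the bench, so I eased that off. It was about 12 N sideways and 9 N vertically at the end.

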